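Open the bottle bay out to its end cap

TASK

Open the bottle rail's bay out as far as it goes: press the ratchet release pad on the sliding jaw down with the fingertips and, keeping it pressed, push the jaw back along its bar until it is up against the end cap. Then let the release spring up again and move clear. Do not lift, move or knock over any of the loose things standing around.

Things in the scene. Friction and masses are not known exactly. Their poses are not given: they have to be found in the camera images.
- rail: Fixed rail on the rubber mat (mat top 6 mm above the table), placed and turned anew each time: base plate 60 x 370 mm, steel bar along its y, 24 wide, top 42 mm above the origin. Origin: centre of the underside; z up. Fixed jaw plate (92 tall) at the -y end, grey end cap (55 tall) at the +y end. Jaw plates span x -30 to +100 mm: the bay for bottles is on the bar's +x side.
- jaw (a joint): Sliding jaw along the rail's +y, m: 0 = narrowest bay, 0.13 = fully back against the end cap. 2 N sliding friction plus slight drag; stays where left, but a finger on its pad drags it along by friction. The ratchet blocks motion to +y (after up to 12 mm of play) unless the release is held down; to -y it clicks along under a push.
- release (a joint): Release pad's travel straight down, m: 0 = up, 0.010 = on its stop. Sprung: 4 N to start, 8 N fully down; rises by itself. The ratchet is free from about 0.006; count beyond 0.007 as pressed. At rest it may stand anywhere from 0 to 0.006, as the pawl sits in or on a tooth.
- pad_top (a point): Centre of the release pad's top (black, 38 x 40 mm, moves with it): 68 mm above the rail's origin when up, 58 when fully down. It sits on the sliding jaw's carriage (80 mm long in y, 50 wide), 32 mm from both the jaw plate at the carriage's -y end and the push tab at its +y end. Axes as the rail's.
- push_face (a point): On the face, towards the pad, of the carriage's upright push tab (8 thick, 50 wide, faces the rail's -y), 80 mm above the rail's origin; tab and jaw plate end 12 mm higher. Moves with the jaw. Axes as the rail's.
- cap_face (a point): Point on the end cap's face against which the carriage stops (fixed); with the jaw fully back the push face lies 8 mm from it towards -y.
- dispenser: Bystander, loose, to be left alone: white flip-cap dispenser bottle, 60 mm across, 159 tall, standing between the two jaw plates. Origin: on its underside, at the centre.
- funnel: Bystander, loose, to be left alone: orange plastic funnel standing mouth down, 100 mm across, 98 tall. Origin: on its underside, at the centre.
- sink_guard: Bystander, loose, to be left alone: round steel mesh sink guard, 74 mm across, 16 high. Origin: on its underside, at the centre.
- brush: Bystander, loose, to be left alone: green scrub brush with a bow handle, lying bristles down, 55 x 150 mm (x, y), 70 high. Origin: on its underside, at the centre.
- washer_jar: Bystander, loose, to be left alone: small clear screw-lid jar, 56 mm across, 65 tall. Origin: on its underside, at the centre.
- elbow: Bystander, loose, to be left alone: brass pipe elbow with two legs of 42 mm along its +x and +y, 32 high; origin under the corner. Origin: on its underside.
- spanner: Bystander, loose, to be left alone: steel spanner, 170 mm long along its x, lying flat. Origin: on its underside, at the centre.

How it is judged:
On the way, in this order (a step that is already met when the one before it is completed fails the run):
1. the release pad is pressed down while the jaw is still about where it started (value of joint release above 0.007 m and distance of push_face from where it was at the start of the episode below 0.03 m), for 0.1 s.
2. the jaw is pushed back to the end cap (value of joint jaw above 0.124 m), for 0.1 s.
At the end, for the whole second after the job is handed in: The jaw stands within 6 mm of fully back against the end cap, at rest, the release pad has sprung up (less than 6.8 mm down), and every loose thing is within 20 mm of where it was (value of joint jaw above 0.124 m and value of joint release below 0.0068 m and velocity of joint jaw between -0.01 and 0.01 m/s and distance of each of dispenser, funnel, sink_guard, brush, washer_jar, elbow, spanner from where it was at the start of the episode below 0.02 m); the robot touches nothing.
It fails at once if one of the loose things is lifted, knocked over or shoved more than 25 mm (distance of any of dispenser, funnel, sink_guard, brush, washer_jar, elbow, spanner from where it was at the start of the episode above 0.025 m or height (world z) of any of dispenser, funnel, sink_guard, brush, washer_jar, elbow, spanner above 0.021 m).
It also fails if it takes over 35 s, if anything falls off the work surface, if the arm or the gripper's body presses on something with over 40 N, if the wrist force passes 120 N, or if a joint passes its speed limit or range.

ROBOT

A 6-joint arm with a two-finger parallel gripper is mounted at the origin on the work surface. World frame = base frame: x ahead of the robot, y to its left, z up, the work surface at z = 0. Lengths are in m, angles in rad, forces in N, time in s.
With the tool pointing down it reaches from about 0.35 to 0.85 m from the base axis. Payload 8.1 kg.
Tool frame: the origin (TCP) lies midway between the tips of the shut fingers; the grasp point (between the pads) lies 19 mm behind it; z points along the fingers, y is the direction in which the jaws open and shut (so a half turn about z gives the same grasp; the last joint's range is limited). The gripper opens to 93 mm and grips with 3 to 60 N. Pads are 15 mm wide; open, the fingers measure 128 mm over their backs; the gripper's body (75 mm by 188 mm) begins 65 mm behind the grasp point.
Start: joints at [-1.218, 0.13, 1.488, -0, 1.523, -0.085], TCP at [0.254, -0.543, 0.219] pointing down, gripper open.
Joint ranges: [-2.96, 2.96], [-0.89, 2.26], [0.02, 2.5], [-1.34, 4.48], [0, 2.73], [-2.66, 2.66]. Speed limits (rad/s): [2.39, 2.39, 2.79, 3.14, 3.14, 3.14].

INTERFACE

Orientations are given as a rotation vector (axis times angle).
In Python, from plant import robot gives the robot as it stands. The module is installed in compiled form; this text tells all that it offers.
- The arm moves only by the shell command python3 -m pendant 'ROWS' [FORCE]. ROWS is JSON, a list of rows, each an object with "translation": the shift along the tool's x, y, z in mm, a list of three; "twist": the turn, a rotation vector about the tool's x, y, z in rad, a list of three; "grip": the opening, from -1 (shut) to 1 (fully open). A call has exactly 10 rows; each row shifts and turns the pose as measured when the row begins, along the tool's axes as they then stand; what a row does not reach is not made up. A row lasts 1/10 s, in which the tool goes at most 50 mm and 8.59 degrees, less where a joint would pass 70% of its speed; a pose out of reach is approached as far as the arm can. A call is refused whole if a number of a shift passes 50 or a number of a turn 0.15, either way. A call with a gripper value outside its range is refused whole. The fingers move at their own pace and stop on an object; FORCE is the grip in N (left out, the last holds). Time passes only in rows, so rows that do not move let the fingers close, or fill a call up. It gives the time, the measured TCP pose, the force and the opening at its end, in the units of the state.
- robot.read_state(): the state, without advancing time (a new reading comes with each control period).
- robot.read_camera(name): name is "scene" or "side" or "wrist"; returns (picture, depth): 384x512x3 uint8, red, green, blue; 384x512 float32, m along the optical axis (not along the pixel's ray), 0 where there is no reading.
- robot.camera_info(name): a dict with "vertical_fov" (degrees; the focal length in pixels is half the picture's height over the tangent of half this angle, whatever the lens; pixels are square), "cx", "cy" (the principal point, pixels), "cam_to_world" (4x4, takes a point from camera to world coordinates). Camera axes: x right, y up, looking along -z (the intrinsics and any distortion apply to the point x, -y, -z); pixel columns grow to the right and rows downward; lengths in m; the calibration is good to about 2 mm. A picture is of the moment at which its call begins: read the wrist's pose just before it. camera_info takes no time and is no camera call; for the wrist camera it gives the pose at the moment of the call.
- robot.close_job(): hands the job in, once; it reports no verdict.
The state is a dict: "t": time; "q": joint angles; "dq": joint speeds; "joint_torque": joint torques, N m; "tool_pos": TCP position; "orientation": TCP orientation; "force": force on the tool from outside, world axes, zero at the start; "wrist_torque": the same for the moment, N m; "opening": finger opening in m.
Only numpy, scipy, OpenCV 4.12 (cv2) and the standard library are available. Lean on these libraries where they do the work, as an engineer would, in place of code of your own. Each camera call takes 0.05 s, during which the arm holds its last target. There are 200 camera calls.

## Working session

There is one attempt and no reset: what is moved stays moved. The work goes in short steps, Python scripts to look and compute and a shell command to move; the robot and the scene stay as the last step left them, time stands still between calls to the robot, and variables do not carry over. Pictures are saved under pics/ and viewed, about 8 in all and at most 12, crops included, and the job is handed in when it is done.

```bash
mkdir -p pics; cat > h.py <<'E'
import numpy as np,cv2
from plant import robot
def grab(n):
    i=robot.camera_info(n); p,d=robot.read_camera(n); return p,d,i
def cloud(d,i):
    h,w=d.shape; f=h/2/np.tan(np.radians(i["vertical_fov"])/2)
    v,u=np.mgrid[:h,:w]
    P=np.stack([(u-i["cx"])/f*d,-(v-i["cy"])/f*d,-d,np.ones_like(d)],-1)
    W=P@np.array(i["cam_to_world"]).T
    W=W[...,:3]; W[d==0]=np.nan
    return W
E
python3 - <<'E'
from h import *
np.set_printoptions(precision=4,suppress=True)
s=robot.read_state(); print(s)
for n in("scene","side"):
    p,d,i=grab(n); print(n,{k:v for k,v in i.items()}); np.savez(f"{n}0.npz",p=p,d=d,W=cloud(d,i))
    print((d==0).mean())
    cv2.imwrite(f"pics/{n}0.png",cv2.resize(p[...,::-1],(768,576)))
E
```

```text
{'t': 0.0, 'q': array([-1.2184,  0.1311,  1.4893,  0.    ,  1.523 , -0.0854]), 'dq': array([ 0.0002, -0.002 , -0.0018,  0.0006,  0.0017,  0.0002]), 'joint_torque': array([  0.0011, -55.9833, -49.1763,   0.0769,   0.0353,  -0.0002]), 'tool_pos': array([ 0.2542, -0.5429,  0.2176]), 'orientation': array([-3.0649, -0.6818,  0.0003]), 'force': array([ 0.2025,  0.3277, -0.2729]), 'wrist_torque': array([0.001 , 0.0323, 0.0014]), 'opening': 0.09305353784987623}
scene {'vertical_fov': 51.35497186823122, 'cx': 250.43470202555935, 'cy': 186.02070856752093, 'cam_to_world': array([[ 0.6584, -0.5585,  0.5046,  1.0766],
       [ 0.7525,  0.5033, -0.4248, -0.4058],
       [-0.0168,  0.6594,  0.7516,  0.8378],
       [ 0.    ,  0.    ,  0.    ,  1.    ]])}
0.00421142578125
side {'vertical_fov': 47.96672163529378, 'cx': 258.18727962947077, 'cy': 187.29290965432753, 'cam_to_world': array([[-0.9397,  0.2232, -0.259 ,  0.3055],
       [-0.3419, -0.6158,  0.7099,  0.7411],
       [-0.001 ,  0.7557,  0.655 ,  0.7588],
       [ 0.    ,  0.    ,  0.    ,  1.    ]])}
0.004119873046875
```

View pics/scene0.png

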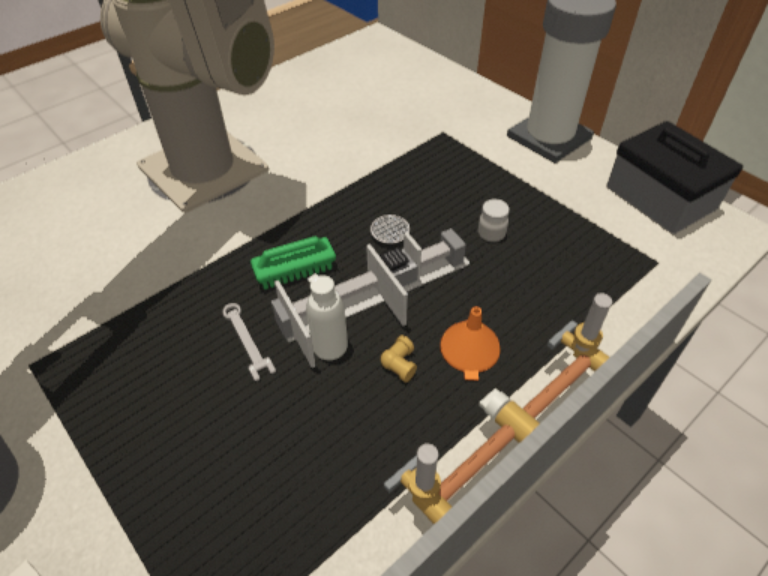

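View pics/side0.png

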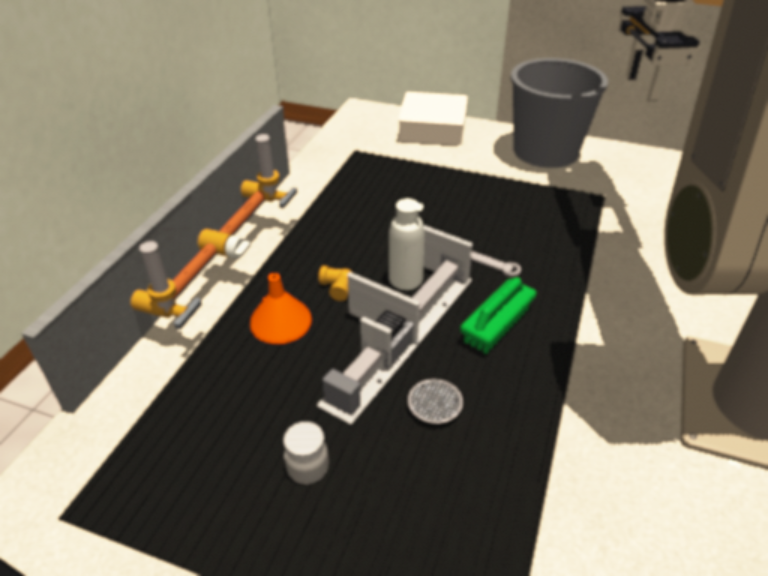

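The scene view shows the pad at (397,258), the jaw plate at (387,283), the tab at (412,246) and the end cap at (453,247), in the 768-wide picture. The dispenser stands in the bay at (325,320). In the side view the cap is at (342,390) and the tab at (376,340). Next I'll build a top-down height map from both depth clouds.

```bash
python3 - <<'E'
from h import *
x0,x1,y0,y1=.3,.75,-.3,.3
out=[]
for n in("scene","side"):
    z=np.load(n+"0.npz"); W=z["W"].reshape(-1,3); C=z["p"].reshape(-1,3)
    m=(W[:,0]>x0)&(W[:,0]<x1)&(W[:,1]>y0)&(W[:,1]<y1)&(W[:,2]<.25); W=W[m];C=C[m]
    print(n,len(W),"mat z",np.median(W[:,2][W[:,2]<.015]))
    im=np.zeros((450,600,3),np.uint8)
    o=np.argsort(W[:,2]);W=W[o]
    hue=np.clip(W[:,2]/.12*150,0,179).astype(np.uint8)
    col=cv2.cvtColor(np.stack([hue,0*hue+255,0*hue+255],-1)[None],cv2.COLOR_HSV2BGR)[0]
    for p,c in zip(W,col):
        u=int((y1-p[1])*1000);v=int((x1-p[0])*1000); im[max(v-1,0):v+1,max(u-1,0):u+1]=c
    out.append(im[20:450-60,60:460])
cv2.imwrite("pics/top.png",np.hstack(out)); print(out[0].shape)
E
```

```text
scene 30087 mat z 0.0029062237855358997
side 32985 mat z 0.005041625356698942
(370, 400, 3)
```

View pics/top.png

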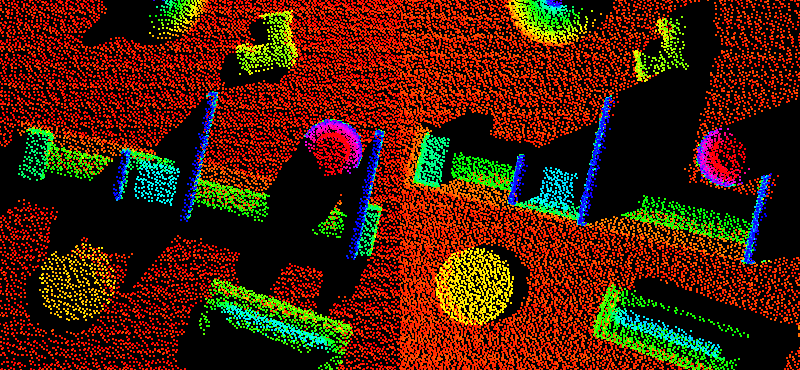

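Both views show the rail's +y running to world +y with a slight tilt towards +x. The plates, tab, pad and cap all stand out clearly. Next I'll fit the rail frame to them.

```bash
cat > fit.py <<'E'
from h import *
np.set_printoptions(precision=4,suppress=True)
def sel(W,u0,u1,v0,v1,z0,z1):
    y=.24-W[:,1];x=.73-W[:,0]
    return W[(y>u0/1e3)&(y<u1/1e3)&(x>v0/1e3)&(x<v1/1e3)&(W[:,2]>z0)&(W[:,2]<z1)]
if __name__=="__main__":
  for n in("scene","side"):
    W=np.load(n+"0.npz")["W"].reshape(-1,3); W=W[np.isfinite(W[:,0])]
    jp=sel(W,175,222,85,225,.088,.105); print(n,"jawplate top",len(jp))
    (rect)=cv2.minAreaRect(jp[:,:2].astype(np.float32)*1000); print(rect, jp[:,2].max())
    fp=sel(W,340,390,120,265,.088,.105); print("fixed",cv2.minAreaRect(fp[:,:2].astype(np.float32)*1000))
    tb=sel(W,105,132,145,205,.088,.105); print("tab",cv2.minAreaRect(tb[:,:2].astype(np.float32)*1000))
    pd=sel(W,133,178,157,210,.058,.085); print("pad",cv2.minAreaRect(pd[:,:2].astype(np.float32)*1000),np.percentile(pd[:,2],[5,50,95]))
    cp=sel(W,12,55,120,190,.055,.075); print("cap",cv2.minAreaRect(cp[:,:2].astype(np.float32)*1000),np.median(cp[:,2]))
E
python3 fit.py
```

```text
scene jawplate top 165
((572.4063720703125, 40.4359016418457), (9.244420051574707, 130.0044708251953), 77.47806549072266) 0.09918184171772682
fixed ((539.888427734375, -125.34009552001953), (136.8525848388672, 43.01093673706055), 3.2954494953155518)
tab ((554.3104858398438, 118.11477661132812), (9.433761596679688, 47.98765182495117), 75.85256958007812)
pad ((549.8831787109375, 82.78970336914062), (39.8402214050293, 44.21220779418945), 80.00867462158203) [0.0597 0.0717 0.0743]
cap ((574.5103149414062, 204.1765594482422), (25.92720603942871, 48.8869743347168), 77.15292358398438) 0.05856882729315516
side jawplate top 269
((567.9727783203125, 42.997108459472656), (11.842231750488281, 128.7631378173828), 77.27080535888672) 0.10153095032260806
fixed ((511.26654052734375, -119.54056549072266), (12.552828788757324, 91.37681579589844), 75.3387451171875)
tab ((549.569091796875, 120.8338851928711), (10.83841609954834, 49.74835968017578), 77.61666870117188)
pad ((539.543701171875, 83.89847564697266), (38.994239807128906, 42.08723449707031), 83.09777069091797) [0.0587 0.0738 0.0764]
cap ((569.4177856445312, 207.6614532470703), (26.559606552124023, 51.12754821777344), 78.53225708007812) 0.06074291396687104
```

Summary of the fit:
- The rail's +y is at about 77.4° in the world, and the tab sits on the bar's centreline as expected.
- The tab is 72 mm from the jaw plate, which matches the drawing.
- The pad centre is about (0.544, 0.084), with its top at z ≈ 0.073.
- The jaw travel left is about 72 mm.

I'll set tool x to the rail's +y, which takes a −0.915 turn about tool z. That puts the shut fingers across the bar.

```bash
python3 -m pendant '[{"translation":[0,0,-10],"twist":[0,0,-0.13],"grip":-1},{"translation":[0,0,-10],"twist":[0,0,-0.13],"grip":-1},{"translation":[0,0,-10],"twist":[0,0,-0.13],"grip":-1},{"translation":[0,0,-10],"twist":[0,0,-0.13],"grip":-1},{"translation":[0,0,0],"twist":[0,0,-0.13],"grip":-1},{"translation":[0,0,0],"twist":[0,0,-0.13],"grip":-1},{"translation":[0,0,0],"twist":[0,0,-0.13],"grip":-1},{"translation":[0,0,0],"twist":[0,0,0],"grip":-1},{"translation":[0,0,0],"twist":[0,0,0],"grip":-1},{"translation":[0,0,0],"twist":[0,0,0],"grip":-1}]' 20
cat > tgt.py <<'E'
import sys
from h import *
from scipy.spatial.transform import Rotation as R
np.set_printoptions(precision=4,suppress=True)
s=robot.read_state(); r=R.from_rotvec(s["orientation"])
t=np.array([float(a) for a in sys.argv[1:4]])
yh=np.array([np.sin(np.radians(12.6)),np.cos(np.radians(12.6)),0])
T=R.from_matrix(np.stack([yh,np.cross([0,0,-1],yh),[0,0,-1]],1))
print("t",s["t"],"pos",s["tool_pos"],"F",s["force"],"shift mm",r.inv().apply(t-s["tool_pos"])*1000,"twist",(r.inv()*T).as_rotvec(),"open",s["opening"])
E
python3 tgt.py .544 .084 .25
```

```text
t: 1.1
tool_pos: [0.2532, -0.5402, 0.2533]
orientation: [-2.417, -1.988, -0.006]
force: [-0.0, 0.2, -0.4]
opening: 0.0181
t 1.1 pos [ 0.2532 -0.5402  0.2533] F [-0.0441  0.1879 -0.4141] shift mm [668.4839 165.0079   9.2903] twist [-0.0065 -0.0104  0.0258] open 0.018064911732338252
```

```bash
python3 -m pendant '[{"translation":[43,11,0],"twist":[0,0,0.025],"grip":-1},{"translation":[43,11,0],"twist":[0,0,0],"grip":-1},{"translation":[43,11,0],"twist":[0,0,0],"grip":-1},{"translation":[43,11,0],"twist":[0,0,0],"grip":-1},{"translation":[43,11,0],"twist":[0,0,0],"grip":-1},{"translation":[43,11,0],"twist":[0,0,0],"grip":-1},{"translation":[43,11,0],"twist":[0,0,0],"grip":-1},{"translation":[43,11,0],"twist":[0,0,0],"grip":-1},{"translation":[43,11,0],"twist":[0,0,0],"grip":-1},{"translation":[30,8,0],"twist":[0,0,0],"grip":-1}]'
python3 tgt.py .544 .084 .25
```

```text
t: 2.1
tool_pos: [0.4563, -0.1477, 0.2549]
orientation: [-2.477, -1.912, -0.008]
force: [0.3, 0.0, -0.4]
opening: 0.0007
t 2.1 pos [ 0.4563 -0.1477  0.2549] F [ 0.3287  0.0026 -0.4062] shift mm [246.2658  26.1098   7.6459] twist [-0.0069 -0.0118 -0.0364] open 0.0007040211548926117
```

```bash
python3 -m pendant '[{"translation":[40,4,0],"twist":[0,0,-0.036],"grip":-1},{"translation":[40,4,0],"twist":[0,0,0],"grip":-1},{"translation":[40,4,0],"twist":[0,0,0],"grip":-1},{"translation":[40,4,0],"twist":[0,0,0],"grip":-1},{"translation":[40,4,0],"twist":[0,0,0],"grip":-1},{"translation":[20,3,0],"twist":[0,0,0],"grip":-1},{"translation":[10,3,0],"twist":[0,0,0],"grip":-1},{"translation":[0,0,0],"twist":[0,0,0],"grip":-1},{"translation":[0,0,0],"twist":[0,0,0],"grip":-1},{"translation":[0,0,0],"twist":[0,0,0],"grip":-1}]'
python3 tgt.py .544 .084 .25
python3 - <<'E'
from h import *
p,d,i=grab("wrist"); np.savez("w1.npz",p=p,d=d,W=cloud(d,i)); cv2.imwrite("pics/w1.png",p[...,::-1])
E
```

```text
t: 3.1
tool_pos: [0.5367, 0.0824, 0.2571]
orientation: [-2.457, -1.938, -0.008]
force: [-0.5, 0.1, -0.7]
opening: 0.001
t 3.1 pos [0.5367 0.0824 0.2571] F [-0.4697  0.0685 -0.6672] shift mm [3.2123 6.7144 7.1288] twist [-0.0064 -0.0114 -0.0152] open 0.0009700866645848155
```

View pics/w1.png

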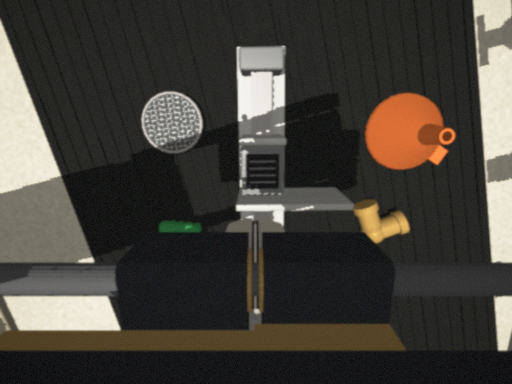

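The wrist view shows the rail upright and aligned: pad at (263,167), tab at (263,141), jaw plate top at (285,200) and cap at (261,58). I'll check the positions with the wrist depth.

```bash
python3 - <<'E'
from h import *
np.set_printoptions(precision=4,suppress=True)
W=np.load("w1.npz")["W"]
def reg(n,u0,u1,v0,v1,z0,z1):
    A=W[v0:v1,u0:u1].reshape(-1,3); A=A[(A[:,2]>z0)&(A[:,2]<z1)]
    print(n,len(A),A.mean(0) if len(A) else 0, cv2.minAreaRect(A[:,:2].astype(np.float32)*1000) if len(A)>4 else 0)
reg("pad",246,280,152,188,.062,.085)
reg("tab",236,292,130,150,.092,.106)
reg("jaw",230,360,183,214,.092,.106)
reg("cap",232,292,40,80,.055,.07)
reg("bar",250,272,80,130,.04,.056)
A=W[45:75,440:500]
E
```

```text
pad 1118 [0.544  0.0861 0.0736] ((544.16552734375, 85.7260513305664), (38.78131103515625, 37.212215423583984), 76.3548812866211)
tab 364 [0.5517 0.1205 0.0971] ((551.1057739257812, 120.48320770263672), (7.852379322052002, 49.27638244628906), 78.45077514648438)
jaw 915 [0.5696 0.0433 0.0969] ((570.0126953125, 42.462833404541016), (8.51250171661377, 128.51182556152344), 77.22932434082031)
cap 1107 [0.5709 0.2057 0.0602] ((570.7579345703125, 206.19210815429688), (25.135595321655273, 49.93204879760742), 76.70823669433594)
bar 1044 [0.5601 0.1582 0.0476] ((560.2319946289062, 157.91030883789062), (55.59529495239258, 23.929805755615234), 76.49202728271484)
```

Wrist, scene and side views agree: pad at (0.544, 0.086), z 0.0736. Descending to just above it.

```bash
python3 -m pendant '[{"translation":[1,2,20],"twist":[-0.006,-0.011,-0.018],"grip":-1},{"translation":[1,2,25],"twist":[0,0,0],"grip":-1},{"translation":[1,2,25],"twist":[0,0,0],"grip":-1},{"translation":[1,1,25],"twist":[0,0,0],"grip":-1},{"translation":[0,0,25],"twist":[0,0,0],"grip":-1},{"translation":[0,0,20],"twist":[0,0,0],"grip":-1},{"translation":[0,0,15],"twist":[0,0,0],"grip":-1},{"translation":[0,0,0],"twist":[0,0,0],"grip":-1},{"translation":[0,0,0],"twist":[0,0,0],"grip":-1},{"translation":[0,0,0],"twist":[0,0,0],"grip":-1}]'
python3 tgt.py .544 .0857 .074
```

```text
t: 4.15
tool_pos: [0.5466, 0.0749, 0.1013]
orientation: [2.459, 1.946, 0.008]
force: [0.5, 0.2, 0.4]
opening: 0.0005
t 4.15 pos [0.5466 0.0749 0.1013] F [0.5341 0.1829 0.3655] shift mm [ 9.8657 -5.1753 27.233 ] twist [ 0.0074 -0.0003 -0.0117] open 0.00054060525327337
```

```bash
python3 -m pendant '[{"translation":[4,-2,0],"twist":[0.007,0,-0.012],"grip":-1},{"translation":[4,-2,0],"twist":[0,0,0],"grip":-1},{"translation":[3,-2,0],"twist":[0,0,0],"grip":-1},{"translation":[0,0,5],"twist":[0,0,0],"grip":-1},{"translation":[0,0,5],"twist":[0,0,0],"grip":-1},{"translation":[0,0,5],"twist":[0,0,0],"grip":-1},{"translation":[0,0,4],"twist":[0,0,0],"grip":-1},{"translation":[0,0,0],"twist":[0,0,0],"grip":-1},{"translation":[0,0,0],"twist":[0,0,0],"grip":-1},{"translation":[0,0,0],"twist":[0,0,0],"grip":-1}]'
python3 tgt.py .544 .0857 .074
```

```text
t: 5.15
tool_pos: [0.5449, 0.0885, 0.0836]
orientation: [2.448, 1.965, 0.006]
force: [0.9, -0.2, 0.0]
opening: 0.0003
t 5.15 pos [0.5449 0.0885 0.0836] F [ 0.8888 -0.1887  0.0159] shift mm [-2.9804 -0.3124  9.6357] twist [ 0.0044 -0.0016  0.002 ] open 0.0003345053423977337
```

```bash
python3 -m pendant '[{"translation":[0,0,4],"twist":[0,0,0],"grip":-1},{"translation":[0,0,4],"twist":[0,0,0],"grip":-1},{"translation":[0,0,3],"twist":[0,0,0],"grip":-1},{"translation":[0,0,3],"twist":[0,0,0],"grip":-1},{"translation":[0,0,2],"twist":[0,0,0],"grip":-1},{"translation":[0,0,2],"twist":[0,0,0],"grip":-1},{"translation":[0,0,1],"twist":[0,0,0],"grip":-1},{"translation":[0,0,1],"twist":[0,0,0],"grip":-1},{"translation":[0,0,0.5],"twist":[0,0,0],"grip":-1},{"translation":[0,0,0.5],"twist":[0,0,0],"grip":-1}]'
python3 tgt.py .544 .0857 .064
```

```text
t: 6.15
tool_pos: [0.5459, 0.0885, 0.0647]
orientation: [2.447, 1.965, 0.008]
force: [-3.2, -1.4, 7.1]
opening: 0.0005
t 6.15 pos [0.5459 0.0885 0.0647] F [-3.1914 -1.4081  7.1056] shift mm [-3.1715 -1.2386  0.7186] twist [ 0.0059 -0.0018  0.0021] open 0.0005198746826663908
```

The force is 7 N, so the pad is about 8–9 mm down. I'll press lightly onto the stop and hold there.

```bash
python3 -m pendant '[{"translation":[0,0,1],"twist":[0,0,0],"grip":-1},{"translation":[0,0,1],"twist":[0,0,0],"grip":-1},{"translation":[0,0,1],"twist":[0,0,0],"grip":-1},{"translation":[0,0,1],"twist":[0,0,0],"grip":-1},{"translation":[0,0,1],"twist":[0,0,0],"grip":-1},{"translation":[0,0,0.8],"twist":[0,0,0],"grip":-1},{"translation":[0,0,0.8],"twist":[0,0,0],"grip":-1},{"translation":[0,0,0.8],"twist":[0,0,0],"grip":-1},{"translation":[0,0,0.8],"twist":[0,0,0],"grip":-1},{"translation":[0,0,0.8],"twist":[0,0,0],"grip":-1}]'
python3 tgt.py .544 .0857 .064
```

```text
t: 7.15
tool_pos: [0.546, 0.0886, 0.0642]
orientation: [2.446, 1.966, 0.006]
force: [-4.9, -0.1, 9.3]
opening: 0.0003
t 7.15 pos [0.546  0.0886 0.0642] F [-4.8972 -0.105   9.3444] shift mm [-3.2609 -1.3159  0.2225] twist [ 0.0054 -0.0009  0.003 ] open 0.0003444528684285979
```

```bash
python3 -m pendant '[{"translation":[3,0,1],"twist":[0,0,0],"grip":-1},{"translation":[3,0,1],"twist":[0,0,0],"grip":-1},{"translation":[3,0,1],"twist":[0,0,0],"grip":-1},{"translation":[3,0,1],"twist":[0,0,0],"grip":-1},{"translation":[3,0,1],"twist":[0,0,0],"grip":-1},{"translation":[3,0,1],"twist":[0,0,0],"grip":-1},{"translation":[3,0,1],"twist":[0,0,0],"grip":-1},{"translation":[3,0,1],"twist":[0,0,0],"grip":-1},{"translation":[3,0,1],"twist":[0,0,0],"grip":-1},{"translation":[3,0,1],"twist":[0,0,0],"grip":-1}]'
python3 tgt.py .544 .0857 .064
```

```text
t: 8.15
tool_pos: [0.5528, 0.1186, 0.0642]
orientation: [2.445, 1.965, 0.005]
force: [-5.6, -0.8, 12.8]
opening: 0.0006
t 8.15 pos [0.5528 0.1186 0.0642] F [-5.623  -0.8427 12.8116] shift mm [-33.9737  -1.5052   0.2061] twist [0.0051 0.0003 0.0031] open 0.0006302583326314063
```

```bash
python3 -m pendant '[{"translation":[5,-0.3,1],"twist":[0,0,0],"grip":-1},{"translation":[5,-0.3,1],"twist":[0,0,0],"grip":-1},{"translation":[5,-0.3,1],"twist":[0,0,0],"grip":-1},{"translation":[4,-0.3,1],"twist":[0,0,0],"grip":-1},{"translation":[4,-0.3,1],"twist":[0,0,0],"grip":-1},{"translation":[4,0,1],"twist":[0,0,0],"grip":-1},{"translation":[3,0,1],"twist":[0,0,0],"grip":-1},{"translation":[3,0,1],"twist":[0,0,0],"grip":-1},{"translation":[3,0,1],"twist":[0,0,0],"grip":-1},{"translation":[3,0,1],"twist":[0,0,0],"grip":-1}]'
python3 tgt.py .544 .0857 .064
```

```text
t: 9.15
tool_pos: [0.5618, 0.1585, 0.0642]
orientation: [2.443, 1.964, 0.008]
force: [-5.8, -1.7, 11.0]
opening: 0.0007
t 9.15 pos [0.5618 0.1585 0.0642] F [-5.7844 -1.6961 10.9903] shift mm [-74.9651  -1.8023   0.2293] twist [0.0087 0.0003 0.0036] open 0.0007499999179587329
```

```bash
python3 - <<'E'
from h import *
p,d,i=grab("side"); np.savez("side1.npz",p=p,d=d,W=cloud(d,i)); cv2.imwrite("pics/side1.png",cv2.resize(p[180:300,190:340,::-1],(750,600)))
E
```

```text
(no output)
```

View pics/side1.png

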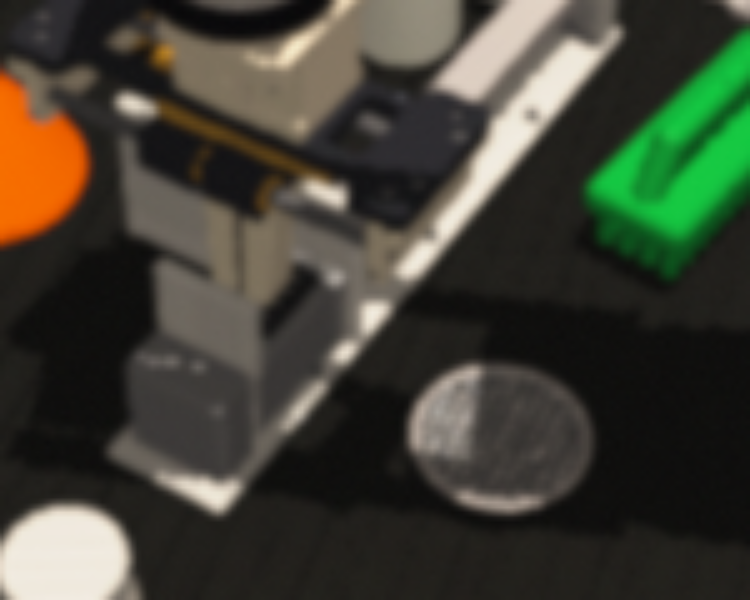

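The side crop shows the shut fingers on the pad and the tab almost against the grey cap, so the jaw came along by friction. The funnel and guard are untouched. I'll push gently until it resists.

```bash
python3 -m pendant '[{"translation":[2,-0.3,1],"twist":[0,0,0],"grip":-1},{"translation":[2,-0.3,1],"twist":[0,0,0],"grip":-1},{"translation":[2,-0.3,1],"twist":[0,0,0],"grip":-1},{"translation":[2,0,1],"twist":[0,0,0],"grip":-1},{"translation":[2,0,1],"twist":[0,0,0],"grip":-1},{"translation":[2,0,1],"twist":[0,0,0],"grip":-1},{"translation":[2,0,1],"twist":[0,0,0],"grip":-1},{"translation":[2,0,1],"twist":[0,0,0],"grip":-1},{"translation":[2,0,1],"twist":[0,0,0],"grip":-1},{"translation":[2,0,1],"twist":[0,0,0],"grip":-1}]'
python3 tgt.py .544 .0857 .064
```

```text
t: 10.2
tool_pos: [0.5687, 0.1673, 0.0642]
orientation: [2.431, 1.951, -0.006]
force: [-4.1, -6.5, 11.6]
opening: 0.0004
t 10.2 pos [0.5687 0.1673 0.0642] F [-4.0618 -6.4797 11.5627] shift mm [-84.9656  -6.4843   1.6033] twist [0.0167 0.018  0.0018] open 0.00038255537351314633
```

```bash
python3 - <<'E'
from h import *
np.set_printoptions(precision=4,suppress=True)
yh=np.array([np.sin(np.radians(12.8)),np.cos(np.radians(12.8)),0]);xh=np.array([yh[1],-yh[0],0])
for n in("scene","side"):
    p,d,i=grab(n); W=cloud(d,i).reshape(-1,3); cv2.imwrite(f"pics/{n}2.png",cv2.resize(p[150:300,200:350,::-1] if n=="side" else p[110:240,200:340,::-1],(600,600)))
    a=(W-[.544,.0857,0])@xh; b=(W-[.544,.0857,0])@yh; z=W[:,2]
    m=(abs(a)<24)&(a>-.03)&(a<.03)&(b>.05)&(b<.16)
    for z0,z1 in((.052,.066),(.09,.106)):
        k=m&(z>z0)&(z<z1); h,e=np.histogram(b[k],np.arange(.05,.162,.004)); print(n,z0,list(zip((e[:-1]*1000).round().astype(int),h)))
E
```

```text
scene 0.052 [(np.int64(50), np.int64(0)), (np.int64(54), np.int64(9)), (np.int64(58), np.int64(17)), (np.int64(62), np.int64(19)), (np.int64(66), np.int64(21)), (np.int64(70), np.int64(21)), (np.int64(74), np.int64(16)), (np.int64(78), np.int64(10)), (np.int64(82), np.int64(9)), (np.int64(86), np.int64(7)), (np.int64(90), np.int64(5)), (np.int64(94), np.int64(6)), (np.int64(98), np.int64(9)), (np.int64(102), np.int64(12)), (np.int64(106), np.int64(4)), (np.int64(110), np.int64(5)), (np.int64(114), np.int64(5)), (np.int64(118), np.int64(2)), (np.int64(122), np.int64(4)), (np.int64(126), np.int64(5)), (np.int64(130), np.int64(4)), (np.int64(134), np.int64(1)), (np.int64(138), np.int64(0)), (np.int64(142), np.int64(0)), (np.int64(146), np.int64(0)), (np.int64(150), np.int64(0)), (np.int64(154), np.int64(0))]
scene 0.09 [(np.int64(50), np.int64(0)), (np.int64(54), np.int64(0)), (np.int64(58), np.int64(0)), (np.int64(62), np.int64(0)), (np.int64(66), np.int64(0)), (np.int64(70), np.int64(0)), (np.int64(74), np.int64(33)), (np.int64(78), np.int64(5)), (np.int64(82), np.int64(6)), (np.int64
[... 1466 characters left out ...]
 np.int64(0)), (np.int64(66), np.int64(0)), (np.int64(70), np.int64(0)), (np.int64(74), np.int64(0)), (np.int64(78), np.int64(5)), (np.int64(82), np.int64(5)), (np.int64(86), np.int64(4)), (np.int64(90), np.int64(33)), (np.int64(94), np.int64(35)), (np.int64(98), np.int64(0)), (np.int64(102), np.int64(22)), (np.int64(106), np.int64(51)), (np.int64(110), np.int64(36)), (np.int64(114), np.int64(0)), (np.int64(118), np.int64(0)), (np.int64(122), np.int64(0)), (np.int64(126), np.int64(0)), (np.int64(130), np.int64(0)), (np.int64(134), np.int64(0)), (np.int64(138), np.int64(0)), (np.int64(142), np.int64(0)), (np.int64(146), np.int64(0)), (np.int64(150), np.int64(0)), (np.int64(154), np.int64(0))]
```

The side depth puts the tab at 104–112 mm and the cap at about 112–137 mm, so they are touching to within 2 mm. The fingers are still about 7 mm short of the tab. I'll push on against the tab itself to make sure, and correct the sideways drift.

```bash
python3 -m pendant '[{"translation":[2,-1,1],"twist":[0.004,0.004,0],"grip":-1},{"translation":[2,-1,1],"twist":[0.004,0.004,0],"grip":-1},{"translation":[2,-1,1],"twist":[0.004,0.004,0],"grip":-1},{"translation":[2,-1,1],"twist":[0.004,0.004,0],"grip":-1},{"translation":[2,-1,1],"twist":[0,0,0],"grip":-1},{"translation":[2,0,1],"twist":[0,0,0],"grip":-1},{"translation":[2,0,1],"twist":[0,0,0],"grip":-1},{"translation":[2,0,1],"twist":[0,0,0],"grip":-1},{"translation":[2,0,1],"twist":[0,0,0],"grip":-1},{"translation":[2,0,1],"twist":[0,0,0],"grip":-1}]'
python3 tgt.py .544 .0857 .064
```

```text
t: 11.3
tool_pos: [0.5728, 0.1751, 0.0639]
orientation: [2.437, 1.949, -0.014]
force: [-12.0, -12.8, 17.4]
opening: 0.0007
t 11.3 pos [0.5728 0.1751 0.0639] F [-11.9822 -12.8072  17.3887] shift mm [-93.4883  -8.5279   1.681 ] twist [ 0.0106  0.0199 -0.0015] open 0.0007224181567134018
```

The force along the rail is now 13 N, so the fingers bear on the tab and the jaw is hard against the cap. Lifting straight up.

```bash
python3 -m pendant '[{"translation":[0.5,0,-2],"twist":[0,0,0],"grip":-1},{"translation":[0.5,0,-4],"twist":[0,0,0],"grip":-1},{"translation":[0.3,0,-6],"twist":[0,0,0],"grip":-1},{"translation":[0,0,-8],"twist":[0,0,0],"grip":-1},{"translation":[-1,-1,-10],"twist":[0,0,0],"grip":-1},{"translation":[0,0,-15],"twist":[0,0,0],"grip":-1},{"translation":[0,0,-25],"twist":[0,0,0],"grip":-1},{"translation":[0,0,-35],"twist":[0,0,0],"grip":-1},{"translation":[0,0,-40],"twist":[0,0,0],"grip":-1},{"translation":[0,0,-20],"twist":[0,0,0],"grip":-1}]'
python3 tgt.py .56 .13 .25
```

```text
t: 12.3
tool_pos: [0.5682, 0.178, 0.2355]
orientation: [2.439, 1.95, -0.025]
force: [0.5, 0.9, 0.2]
opening: 0.0003
t 12.3 pos [0.5682 0.178  0.2355] F [0.5489 0.9029 0.2288] shift mm [-49.0058   2.6359 -13.3027] twist [ 0.0047  0.0241 -0.0018] open 0.0003451922943963846
```

Clear of everything. I'll go a little higher and back along the rail to settle, then check the result.

```bash
python3 -m pendant '[{"translation":[0,0,-20],"twist":[0,0,0],"grip":-1},{"translation":[-30,0,-10],"twist":[0,0.02,0],"grip":-1},{"translation":[-40,0,0],"twist":[0,0,0],"grip":-1},{"translation":[-30,0,0],"twist":[0,0,0],"grip":-1},{"translation":[-10,0,0],"twist":[0,0,0],"grip":-1},{"translation":[0,0,0],"twist":[0,0,0],"grip":-1},{"translation":[0,0,0],"twist":[0,0,0],"grip":-1},{"translation":[0,0,0],"twist":[0,0,0],"grip":-1},{"translation":[0,0,0],"twist":[0,0,0],"grip":-1},{"translation":[0,0,0],"twist":[0,0,0],"grip":-1}]'
python3 - <<'E'
from h import *
np.set_printoptions(precision=4,suppress=True)
yh=np.array([np.sin(np.radians(12.8)),np.cos(np.radians(12.8)),0]);xh=np.array([yh[1],-yh[0],0])
out=[]
for n in("wrist","side","scene"):
    p,d,i=grab(n); W=cloud(d,i).reshape(-1,3); q=W-[.544,.0857,0]; a=q@xh;b=q@yh;z=W[:,2]
    def r(nm,b0,b1,z0,z1,aw=.03):
        k=(abs(a)<aw)&(b>b0)&(b<b1)&(z>z0)&(z<z1)
        if k.sum()>5: print(n,nm,k.sum(),"b mm",np.percentile(b[k],[2,50,98])*1000,"z",np.percentile(z[k],[10,50,90]))
    r("pad",.054,.09,.06,.085,.015); r("tab",.09,.13,.093,.106); r("cap",.1,.15,.057,.066)
    out.append(p)
    if n!="wrist":
        p0=np.load(n+"0.npz")["p"].astype(int); diff=(abs(p-p0).max(-1)>60).astype(np.uint8)*255
        out.append(np.dstack([diff]*3))
S=cv2.resize(np.vstack([np.hstack([out[0],out[1]]),np.hstack([out[3],out[4]])]),(800,600)); cv2.imwrite("pics/final.png",S[...,::-1])
E
```

```text
t: 13.3
tool_pos: [0.5463, 0.0741, 0.2814]
orientation: [2.438, 1.962, 0.025]
force: [0.4, 0.1, 0.1]
opening: 0.0002
wrist pad 842 b mm [54.9093 72.1703 89.682 ] z [0.0726 0.0737 0.0747]
wrist tab 400 b mm [102.9345 106.5599 110.8395] z [0.0956 0.0972 0.0983]
wrist cap 867 b mm [100.3661 124.3596 135.0893] z [0.0583 0.0603 0.0616]
side pad 158 b mm [54.7597 70.8731 85.9982] z [0.0729 0.0745 0.0761]
side tab 92 b mm [103.4947 109.1039 111.652 ] z [0.0949 0.0976 0.0999]
side cap 269 b mm [108.2713 121.8906 135.6817] z [0.059  0.0612 0.0634]
scene pad 106 b mm [54.9835 71.6153 88.4998] z [0.0703 0.0721 0.0738]
scene tab 42 b mm [101.2979 105.0851 109.4461] z [0.0937 0.0956 0.0973]
scene cap 71 b mm [100.7549 115.9311 133.7668] z [0.0577 0.0593 0.0632]
```

View pics/final.png

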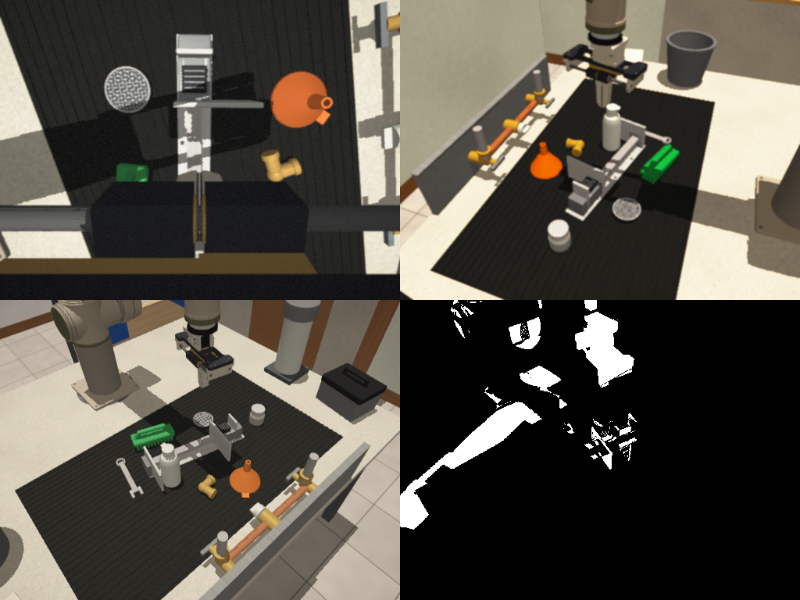

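The last picture shows the tab flush against the cap. In the scene difference image only the jaw, the arm and shadows have changed; no loose thing has moved. Handing in.

```bash
python3 -c "
from plant import robot
s=robot.read_state();print(s['t'],s['force']);robot.close_job()"
```

```text
13.45 [-0.08658583 -0.26228524  0.5949934 ]
the job is handed in; nothing more can be done
```

The bay is fully open: I pressed the release pad down with the shut fingers and pushed the jaw back until it stopped against the end cap. I then lifted off, moved clear and handed the job in at 13.5 s of the 35 s allowed. The hand-in gives no verdict.

Last checks before handing in:
- **Jaw:** it moved about 71 mm. The tab's back face is at 110.8 mm along the rail and the cap's face at about 110.5 mm, so they touch within measuring error. The force along the rail rose to about 13 N at the end of the push.
- **Release pad:** its top is back at z ≈ 0.0737 m, up to within about 1 mm.
- **Loose things:** comparing the scene camera's first and last pictures showed changes only at the jaw, the arm and shadows. I did not measure each object separately.
- **Robot:** the force reading was about zero, with the fingertips about 0.28 m above the table.

Two things did not match exactly:
- **Camera calibration:** the scene and side cameras differed by 3–5 mm on the rail; the wrist camera lay between them, and I used its values.
- **Sideways drift:** the tool drifted 5–8 mm across the rail while pushing, with up to 12 N of side force. The shut fingers overhung the pad's edge by a few millimetres.

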